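# Power up the autosampler and start its run

### The arm

A 7-joint arm with a two-finger parallel gripper is mounted at the origin on the work surface. World frame = base frame: x ahead of the robot, y to its left, z up, the work surface at z = 0. Lengths are in m, angles in rad, forces in N, time in s.
With the tool pointing down it reaches from about 0.4 to 0.85 m from the base axis. Payload 4.4 kg.
Tool frame: the origin (TCP) lies at the very end of the fingers, on their centre line; the grasp point (between the pads) lies 19 mm behind it; z points along the fingers, y is the line along which they close (so a half turn about z gives the same grasp; the last joint's range is limited). The gripper opens to 94 mm and grips with 3 to 60 N. Pads are 16 mm wide; open, the fingers measure 119 mm over their backs; the gripper's body (75 mm by 177 mm) begins 78 mm behind the grasp point.
Start: joints at [-1.391, 0.628, 0.038, 1.517, -0.027, 0.996, -0.02], TCP at [0.158, 0.63, 0.205] pointing down, gripper open.
Joint ranges: [-3.06, 3.06], [-0.37, 2.12], [-1.25, 1.32], [0.18, 2.47], [-1.1, 4.24], [0.23, 1.98], [-2.94, 2.94]. Speed limits (rad/s): [2.57, 2.57, 3.14, 3.14, 3.14, 3.14, 3.14].

### API

Orientations are given as [roll, pitch, yaw] about the fixed x, y, z axes, in that order (R = Rz(yaw) Ry(pitch) Rx(roll)).
In Python, from plant import r gives the robot as it stands.
- The arm moves only by the shell command python3 nudge.py 'ROWS' [FORCE]. ROWS is a JSON list of rows, 1 to 8 of them, each an object with the fields jaw (the finger opening in m), tx, ty, tz (the shift in fractions of the full range, 1 being 1 m), spin (a turn about the tool's z in fractions of the full range, 1 being 2 pi rad); a field left out counts as zero (the opening has to be given); each row shifts and turns the commanded pose from where the row before left it, along the tool's axes as they then stand; what a row does not reach is not made up. A row lasts 1/8 s, in which the tool goes at most 0.0625 m and 0.188 rad, less where a joint would pass 70% of its speed; a pose out of reach is approached as far as the arm can. The fingers move at their own pace and stop on an object; FORCE is the grip in N (left out, the last holds). Time passes only in rows, so rows that do not move let the fingers close. It prints the time, the measured TCP pose, the force, the opening and the grip force at its end. Input that does not fit is refused with a message, and nothing moves.
- r.sense(): the state, without advancing time (a new reading comes with each control period).
- r.get_image(name): name is "scene" or "side" or "wrist"; returns the picture (420x560x3 uint8, blue, green, red); there is no depth.
- r.calibration(name): a dict with "camera_matrix" (3x3 intrinsics, pixels), "k1" (the pictures are not rectified: a ray, as slopes to the right and down, at radius r is drawn at 1 + k1 r^2 times it, then the intrinsics apply), "pose" (4x4, takes a point from camera to world coordinates); the wrist camera has in their place "hand_eye" (4x4, takes a point from camera to tool coordinates, whose origin is the TCP and whose axes are the flange's). Camera axes: x right, y down, z forward; pixel columns grow to the right and rows downward; lengths in m; the calibration is good to about 2 mm. A picture is of the moment at which its call begins: read the wrist's pose just before it. calibration takes no time and is no camera call.
- r.sign_off(): hands the job in; it is judged then, once.
The state is a dict: "time_s": time; "q": joint angles; "qd": joint speeds; "joint_efforts": joint torques, N m; "tcp_pos": TCP position; "tcp_rot": TCP orientation; "force": force on the tool from outside, world axes, zero at the start; "moment": the same for the moment, N m; "gripper_width": finger opening in m; "gripper_force": force on a finger pad.
Only numpy, scipy, OpenCV 4.12 (cv2) and the standard library are available. Lean on these libraries where they do the work, as an engineer would, in place of code of your own. Each camera call takes 0.05 s, during which the arm holds its last target. There are 200 camera calls.

### The job

Start the autosampler's run, using only the closed fingers to press and push: first press the raised half of the rocker on the grey switch box until it tips fully over, then push the open vial drawer fully home, then press the round key on the white hand controller all the way down and let it spring back. Do not press the other two keys, do not press the round key early, do not lift or shove the controller, and leave the things standing about where they are.

Things in the scene. Friction and masses are not known exactly. Their poses are not given: they have to be found in the camera images.
- case: autosampler, fixed low white case 340 (x) x 280 (y) x 115 mm (top at z = 115 mm); origin at the centre of its underside; its front, with the drawer, is its -x side, towards the robot
- drawer (a joint): vial drawer in the case's front, in m: 0 = home against its stop, positive = pulled out along the case's -x; starts 45 to 80 mm out. It slides stiffly (2.5 N) and stays where it is left; no handle
- drawer_front (a point): centre of the outer face of the drawer's grey front plate, which is 200 mm wide, 84 mm high (z = 26 to 110 mm) and 12 mm thick; this point is at z = 68 mm and moves with the drawer; its axes are those of the case; push along +x. Even fully home the plate stands 14 mm proud of the case
- switchbox: fixed grey mains switch box 130 (x) x 100 (y) x 45 mm with one white rocker in the middle of its top; origin at the centre of its underside. It stands left or right of the drawer
- rocker (a joint): rocker switch, in rad: 0 = off, 0.4 = on (stop). Its pivot lies above the box's origin at z = 55 mm, along the box's y; 60 mm long (along the box's x), 32 mm wide, a shallow V. Off: the half on the box's +x side is raised by 0.4 rad and the other half is level. Pressed fully, the +x half lies level with its top at z = 55 mm. About 3 to 5 N near its end tips it; it stays as left
- rocker_raised (a point): point on the top of the rocker's half that is raised at the start (+x half), 22 mm from the pivot: the place to press; moves with the rocker
- console: loose hand controller, white slab 100 (x) x 180 (y) x 32 mm, 0.9 kg, flat on the bench; origin at the centre of its underside. A black display on its +x half, three black keys in a row along y on its -x half. It stands left or right of the drawer, on the side where the switch box is not
- key_round (a joint): start key, round: 0 = up, 0.006 m = fully down; springs back; 1.5 N to start, 5 N fully down
- key_round_top (a point): centre of the round key's top: 26 mm across, at the console's +y end; top at z = 40 mm when up; next key's centre 55 mm away
- key_oblong (a joint): oblong key, not to be pressed: 0 = up, 0.006 m = down, same spring
- key_oblong_top (a point): centre of the oblong key's top (36 x 16 mm, long along the console's x), middle of the row
- key_square (a joint): square key, not to be pressed: 0 = up, 0.006 m = down, same spring
- key_square_top (a point): centre of the square key's top (26 mm), at the console's -y end
- amber_jar: amber glass jar with white cap, 60 mm across, 95 mm tall, standing on the left of the case's top; a bystander, loose; origin at the centre of its underside
- clear_jar: clear glass jar, 52 mm across, 85 mm tall, on the right of the case's top; a bystander, loose; origin at the centre of its underside
- beaker: small glass beaker, 66 mm across, 60 mm tall, on the bench between robot and drawer; a bystander, loose; origin at the centre of its underside
- vial: capped glass vial, 24 mm across, 45 mm tall, on the bench in front of the drawer, to the right; a bystander, loose; origin at the centre of its underside
- marker: marker pen lying on the bench in front of the drawer, to the left, 130 mm long (along its x), 13 mm thick; a bystander, loose; origin on its underside near the middle
- mouse: computer mouse 105 x 60 x 30 mm, left of the case; a bystander, loose; origin at the centre of its underside
- tip_box: pipette-tip box 120 x 85 x 50 mm, right of the case; a bystander, loose; origin at the centre of its underside

How it is judged:
On the way, in this order (a step that is already met when the one before it is completed fails the run):
1. the rocker is tipped fully over to on (value of joint rocker above 0.33 rad), for 0.1 s.
2. the vial drawer is pushed fully home (value of joint drawer below 0.004 m), for 0.1 s.
3. the round key is pressed all the way down (value of joint key_round above 0.0045 m), for 0.05 s.
At the end, for the whole second after the job is handed in: The rocker is on (over 0.33 of 0.4 rad), the drawer home (within 4 mm of its stop), all three keys are up again (within 1.5 mm), and the controller lies flat and still on the bench (value of joint rocker above 0.33 rad and value of joint drawer below 0.004 m and value of joint each of key_round, key_oblong, key_square below 0.0015 m and angle between console's own z axis and vertical below 0.05 rad and height (world z) of console below 0.005 m and linear speed of console below 0.01 m/s); the robot touches nothing.
It fails at once if the round key is pressed before the power is on and the drawer is home (value of joint key_round above 0.003 m and (value of joint rocker below 0.33 rad or value of joint drawer above 0.004 m)).
It fails at once if the oblong or the square key is pressed (value of joint any of key_oblong, key_square above 0.003 m).
It fails at once if the controller is lifted, tipped or shoved more than 30 mm (height (world z) of console above 0.01 m or angle between console's own z axis and vertical above 0.15 rad or distance of console from where it was at the start of the episode above 0.03 m).
It fails at once if a bystander (jar, beaker, vial, marker, mouse, tip box) is lifted, knocked over or moved more than 25 mm (distance of any of amber_jar, clear_jar, beaker, vial, marker, mouse, tip_box from where it was at the start of the episode above 0.025 m or angle between any of amber_jar, clear_jar, beaker, vial, marker, mouse, tip_box's own z axis and vertical above 0.4 rad).
It also fails if it takes over 51 s, if anything falls off the work surface, if the arm or the gripper's body presses on something with over 40 N, if the wrist force passes 120 N, or if a joint passes its speed limit or range.

## Working session

There is one attempt and no reset: what is moved stays moved. The work goes in short steps, Python scripts to look and compute and a shell command to move; the robot and the scene stay as the last step left them, time stands still between calls to the robot, and variables do not carry over. Pictures are saved under pics/ and viewed, at most 10 in all, crops included, and the job is handed in when it is done.

```bash
ls; mkdir -p pics
cat > h.py <<'E'
import numpy as np, cv2
from plant import r
def load(n): return cv2.imread(f'pics/{n}.png')
def ray(cal,T,uv):
    K=np.array(cal["camera_matrix"]);k=cal["k1"]
    uv=np.atleast_2d(np.float64(uv))
    p=cv2.undistortPoints(uv[:,None],K,np.array([k,0,0,0,0.]))[:,0]
    d=np.c_[p,np.ones(len(p))]@T[:3,:3].T
    return T[:3,3],d
def plane(name,uv,z):
    c=r.calibration(name);o,d=ray(c,np.array(c["pose"]),uv)
    return o+d*((z-o[2])/d[:,2])[:,None]
def tri(na,a,nb,b):
    A=[];B=[]
    P=[];D=[]
    for n,p in((na,a),(nb,b)):
        c=r.calibration(n);o,d=ray(c,np.array(c["pose"]),p);d=d[0]/np.linalg.norm(d[0]);P.append(o);D.append(d)
    M=sum(np.eye(3)-np.outer(d,d) for d in D);v=sum((np.eye(3)-np.outer(d,d))@o for o,d in zip(P,D))
    x=np.linalg.solve(M,v)
    return x,[np.linalg.norm((np.eye(3)-np.outer(d,d))@(x-o)) for o,d in zip(P,D)]
def proj(name,X):
    c=r.calibration(name);T=np.linalg.inv(np.array(c["pose"]))
    rv=cv2.Rodrigues(T[:3,:3])[0]
    return cv2.projectPoints(np.float64(np.atleast_2d(X)),rv,T[:3,3],np.array(c["camera_matrix"]),np.array([c["k1"],0,0,0,0.]))[0][:,0]
E
python3 - <<'E'
from h import *
for n in("scene","side"):
    cv2.imwrite(f'pics/{n}.png',r.get_image(n)); c=r.calibration(n); print(n,np.round(c["pose"],3).tolist())
s=r.sense();print(s)
print(r.calibration("wrist"))
E
```

```text
nudge.py
pics
plant.py
scene [[0.533, 0.673, -0.512, 1.151], [0.846, -0.429, 0.317, -0.347], [-0.006, -0.602, -0.798, 0.958], [0.0, 0.0, 0.0, 1.0]]
side [[0.708, -0.531, 0.466, 0.164], [-0.706, -0.538, 0.46, -0.454], [0.007, -0.655, -0.756, 0.802], [0.0, 0.0, 0.0, 1.0]]
{'time_s': 0.1, 'q': array([-1.39080889,  0.62928981,  0.03844625,  1.51820989, -0.02696471,
        0.99630401, -0.01998377]), 'qd': array([ 8.53305260e-05, -1.33869832e-03,  1.02663183e-04, -5.54427464e-03,
        1.29684149e-04,  7.02277205e-04,  1.04445288e-03]), 'joint_efforts': array([ 1.40613596e-03, -5.50790262e+01,  1.14649069e+00, -1.87116051e+01,
       -5.23110176e-02,  1.93938817e-02,  7.12328620e-05]), 'tcp_pos': array([0.15799902, 0.62991023, 0.20464126]), 'tcp_rot': array([-3.13990027e+00,  4.81599640e-05,  2.89584080e+00]), 'force': array([-0.64519491, -0.45608213,  0.35326345]), 'moment': array([ 0.00686974, -0.04117749, -0.03599922]), 'gripper_force': 0.0, 'gripper_width': 0.09391898066189737}
{'camera_matrix': array([[374.3278027 ,   0.        , 270.75242584],
       [  0.        , 374.3278027 , 208.32634671],
       [  0.        ,   0.        ,   1.        ]]), 'k1': 0.031973873233411367, 'hand_eye': array([[ 4.44775618e-04, -9.64326421e-01, -2.64715612e-01,
         7.68793033e-02],
       [ 9.99999750e-01,  5.74519415e-04, -4.12702314e-04,
        -1.48007282e-04],
       [ 5.50064004e-04, -2.64715362e-01,  9.64326436e-01,
        -1.79144413e-01],
       [ 0.00000000e+00,  0.00000000e+00,  0.00000000e+00,
         1.00000000e+00]])}
```

View pics/scene.png

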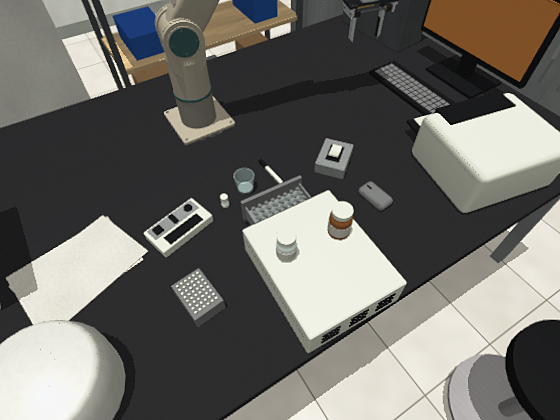

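View pics/side.png

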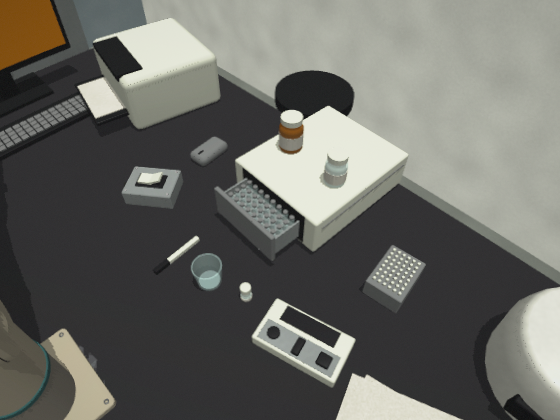

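The scene view shows the switch box at (334,157), the drawer front at (278,197) and the console at (179,226). The side view shows them at (153,187), (245,225) and (303,340). Next I'll enlarge these areas.

Run:
```python
from h import *
S=load('scene');D=load('side')
def cr(I,x,y): return cv2.resize(I[y:y+75,x:x+100],(400,300),interpolation=cv2.INTER_CUBIC)
cv2.imwrite('pics/c1.png',np.vstack([np.hstack([cr(S,135,190),cr(D,255,295)]),np.hstack([cr(S,290,125),cr(D,105,150)])]))
cv2.imwrite('pics/c2.png',np.hstack([cr(S,225,160),cr(D,205,175)]))
```

```text
(no output)
```

View pics/c1.png

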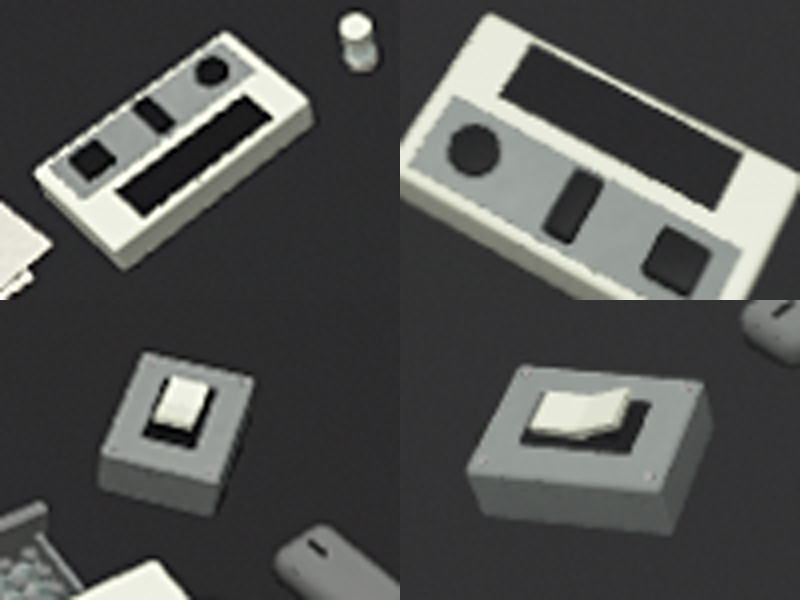

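View pics/c2.png

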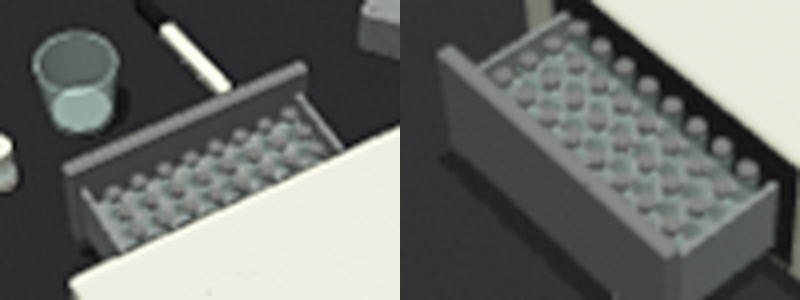

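The crops give these pixels (scene / side):
- **Round key:** (188,207.7) / (273.2,332.5)
- **Oblong key:** (173.2,219) / (298.2,346.5)
- **Square key:** (158.2,230) / (324.2,360.2)
- **Other features:** the corners of the box top and of the drawer plate's top edge can also be read.

The rocker's raised half is on the case side of the box.

```bash
python3 - <<'E'
from h import *
S=dict(round=(188,207.7),obl=(173.25,219),sq=(158.25,230),bA=(326.25,138.25),bB=(353.25,145),bC=(343.75,172.25),bD=(315.25,164.5),dR=(241,202),dL=(300.5,175.7))
D=dict(round=(273.25,332.5),obl=(298.25,346.5),sq=(324.25,360.25),bA=(122.25,191.75),bB=(135.75,166.5),bC=(181,170.5),bD=(169.25,197.75),dL=(215,187.7),dR=(270.6,238.7))
X={}
for k in S:
    x,e=tri('scene',S[k],'side',D[k]);X[k]=x;print(k,x.round(4),np.round(e[0]*1e3,1))
print('box ctr',sum(X['b'+c] for c in'ABCD')/4)
for a,b in('AB','BC','CD','DA'): d=X['b'+b]-X['b'+a];print(a+b,np.linalg.norm(d).round(4),np.arctan2(d[1],d[0]).round(3))
d=X['dL']-X['dR'];print('plate',np.linalg.norm(d),np.arctan2(d[1],d[0])-np.pi/2,(X['dL']+X['dR'])/2)
d=X['round']-X['sq'];print('keys',np.linalg.norm(d),np.arctan2(d[1],d[0])-np.pi/2)
# case top front edge & bystanders
for n,p in dict(vial=((224,200),(246,294)),beaker=((244,180),(207,272)),marker=((273,172),(177,256))).items(): print(n,plane('scene',p[0],.02).round(3),plane('side',p[1],.02).round(3))
E
cat >> h.py <<'E'
def to(X,yaw=None):
    s=r.sense();y=s['tcp_rot'][2]
    from scipy.spatial.transform import Rotation as Ro
    R=Ro.from_euler('xyz',s['tcp_rot']).as_matrix()
    print('t',round(s['time_s'],2),'tcp',s['tcp_pos'].round(4),s['tcp_rot'].round(3),'F',s['force'].round(1))
    print('tool delta',(R.T@(np.array(X)-s['tcp_pos'])).round(4), 'turn',None if yaw is None else round((y-yaw+np.pi)%(2*np.pi)-np.pi,3))
def snap(n):
    from scipy.spatial.transform import Rotation as Ro
    s=r.sense();I=r.get_image('wrist');cv2.imwrite(f'pics/{n}.png',I)
    T=np.eye(4);T[:3,:3]=Ro.from_euler('xyz',s['tcp_rot']).as_matrix();T[:3,3]=s['tcp_pos']
    np.save(f'pics/{n}.npy',T@np.array(r.calibration('wrist')['hand_eye']))
def wplane(n,uv,z):
    o,d=ray(r.calibration('wrist'),np.load(f'pics/{n}.npy'),uv)
    return o+d*((z-o[2])/d[:,2])[:,None]
E
python3 - <<'E'
from h import *
S=dict(round=(188,207.7),obl=(173.25,219),sq=(158.25,230),bA=(326.25,138.25),bB=(353.25,145),bC=(343.75,172.25),bD=(315.25,164.5),dR=(241,202),dL=(300.5,175.7))
D=dict(round=(273.25,332.5),obl=(298.25,346.5),sq=(324.25,360.25),bA=(122.25,191.75),bB=(135.75,166.5),bC=(181,170.5),bD=(169.25,197.75),dL=(215,187.7),dR=(270.6,238.7))
for k in S:
    z=.045 if k[0]=='b' else .11 if k[0]=='d' else .04
    print(k,plane('scene',S[k],z)[0].round(4),plane('side',D[k],z)[0].round(4))
c=np.array([.461,.294,0]);to(c+[.02*np.cos(-.905),.02*np.sin(-.905),.2],2.237)
E
```

```text
round [ 0.4033 -0.2147  0.04  ] [ 0.397  -0.2175  0.04  ]
obl [ 0.4188 -0.2685  0.04  ] [ 0.411  -0.2711  0.04  ]
sq [ 0.4323 -0.3202  0.04  ] [ 0.4259 -0.3238  0.04  ]
bA [0.385  0.3143 0.045 ] [0.3839 0.313  0.045 ]
bB [0.4619 0.3718 0.045 ] [0.4585 0.3684 0.045 ]
bC [0.5444 0.2672 0.045 ] [0.536  0.2697 0.045 ]
bD [0.4669 0.2098 0.045 ] [0.4575 0.2115 0.045 ]
dR [ 0.5219 -0.0904  0.11  ] [ 0.5159 -0.0892  0.11  ]
dL [0.5295 0.1068 0.11  ] [0.5263 0.1054 0.11  ]
t 0.1 tcp [0.158  0.6299 0.2046] [-3.14   0.     2.896] F [-0.6 -0.5  0.4]
tool delta [-0.3914 -0.2643  0.0051] turn 0.659
```

The manual's scale: turns go in shares of 2 pi rad. Converting my numbers, 0.165 rad / 6.2832 = 0.0263.

```bash
python3 nudge.py '[{"jaw": 0,"tx": -0.049,"ty": -0.033},{"jaw": 0,"tx": -0.049,"ty": -0.033},{"jaw": 0,"tx": -0.049,"ty": -0.033},{"jaw": 0,"tx": -0.049,"ty": -0.033},{"jaw": 0,"tx": -0.049,"ty": -0.033},{"jaw": 0,"tx": -0.049,"ty": -0.033},{"jaw": 0,"tx": -0.049,"ty": -0.033},{"jaw": 0,"tx": -0.049,"ty": -0.033}]' 20; python3 nudge.py '[{"jaw": 0,"spin": 0.0263},{"jaw": 0,"spin": 0.0263},{"jaw": 0,"spin": 0.0263},{"jaw": 0,"spin": 0.0261},{"jaw": 0},{"jaw": 0}]'
python3 - <<'E'
from h import *
snap('w1');to([.474,.275,.2],2.237)
E
```

```text
time_s: 1.1
tcp_pos: [0.475, 0.2775, 0.2053]
tcp_rot: [-3.141, -0.0, 2.896]
force: [1.1, 1.0, -0.3]
gripper_width: 0.0174
gripper_force: 0.0
time_s: 1.85
tcp_pos: [0.4739, 0.279, 0.2053]
tcp_rot: [-3.141, -0.0, 2.24]
force: [0.5, 1.6, -0.9]
gripper_width: 0.0005
gripper_force: 0.0
t 1.9 tcp [0.474  0.279  0.2053] [-3.141 -0.     2.239] F [ 0.2 -0.1  0.6]
tool delta [-0.0032 -0.0025  0.0053] turn 0.002
```

View pics/w1.png

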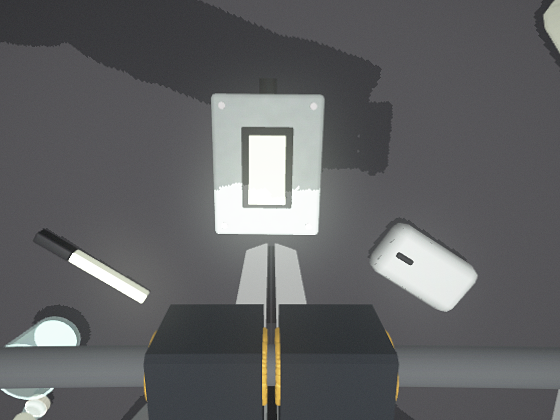

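The wrist view shows the box top with corners at about (212,95), (324,95), (319,234) and (216,234), and the rocker spanning (248–286, 135–206). The fingertips are at (270,245).

Run:
```python
from h import *
p=wplane('w1',[(212,95),(324,95),(319,234),(216,234)],.045);print(p.round(4),p.mean(0))
print([np.linalg.norm(p[i]-p[i-1]).round(4) for i in range(4)])
ax=p[2]+p[3]-p[0]-p[1];y=np.arctan2(ax[1],ax[0]);print('yaw',y)
print('rocker ends',wplane('w1',[(267.5,136),(267.5,206)],.058))
c=p.mean(0);c[2]=0
t=c+[.023*np.cos(y),.023*np.sin(y),.075];print(t);to(t,y+np.pi)
# marker, beaker, vial
print(wplane('w1',[(38,236),(147,298),(43,345),(38,406)],.01).round(3))
```

```text
[[0.3809 0.3142 0.045 ]
 [0.4569 0.3743 0.045 ]
 [0.536  0.2746 0.045 ]
 [0.4586 0.2134 0.045 ]] [0.45811675 0.29412383 0.045     ]
[np.float64(0.1272), np.float64(0.0969), np.float64(0.1272), np.float64(0.0987)]
yaw -0.9071920126864704
rocker ends [[0.4395983  0.31750137 0.058     ]
 [0.47805887 0.26865636 0.058     ]]
[0.47228384 0.27600496 0.075     ]
t 1.9 tcp [0.474  0.279  0.2053] [-3.141 -0.     2.239] F [ 0.2 -0.1  0.6]
tool delta [-0.0013 -0.0032  0.1303] turn 0.005
[[ 0.317  0.084  0.01 ]
 [ 0.446  0.093  0.01 ]
 [ 0.387 -0.028  0.01 ]
 [ 0.424 -0.104  0.01 ]]
```

```bash
python3 nudge.py '[{"jaw": 0,"tx": -0.002,"ty": -0.003,"tz": 0.045},{"jaw": 0,"tz": 0.045},{"jaw": 0,"tz": 0.04},{"jaw": 0}]'; python3 nudge.py '[{"jaw": 0,"tz": 0.006},{"jaw": 0,"tz": 0.006},{"jaw": 0,"tz": 0.005},{"jaw": 0,"tz": 0.004},{"jaw": 0},{"jaw": 0}]'
```

```text
time_s: 2.4
tcp_pos: [0.4709, 0.2744, 0.0732]
tcp_rot: [-3.136, -0.001, 2.238]
force: [-0.8, 0.9, 0.8]
gripper_width: 0.0005
gripper_force: 0.0
time_s: 3.15
tcp_pos: [0.4745, 0.2757, 0.0553]
tcp_rot: [3.139, 0.001, 2.236]
force: [2.9, -2.2, 6.3]
gripper_width: 0.0005
gripper_force: 3.0
```

```bash
python3 nudge.py '[{"jaw": 0,"tz": 0.003},{"jaw": 0},{"jaw": 0}]'; python3 nudge.py '[{"jaw": 0,"tz": -0.04},{"jaw": 0,"tz": -0.05},{"jaw": 0,"tz": -0.055},{"jaw": 0,"tx": 0.05},{"jaw": 0},{"jaw": 0}]'
python3 - <<'E'
from h import *
snap('w2');cv2.imwrite('pics/side2.png',r.get_image('side'));cv2.imwrite('pics/scene2.png',r.get_image('scene'))
S=load('side2');D=load('scene2');W=load('w2')
cr=lambda I,x,y:cv2.resize(I[y:y+75,x:x+100],(400,300),interpolation=cv2.INTER_CUBIC)
cv2.imwrite('pics/c3.png',np.vstack([np.hstack([cr(D,290,125),cr(S,105,150)]),cv2.resize(W,(800,600))[0:300]]))
to([.47,.01,.2],np.pi)
E
```

```text
time_s: 3.52
tcp_pos: [0.4745, 0.2757, 0.0548]
tcp_rot: [3.138, 0.0, 2.236]
force: [-2.8, -4.0, 29.6]
gripper_width: 0.0007
gripper_force: 14.8
time_s: 4.28
tcp_pos: [0.4413, 0.3148, 0.196]
tcp_rot: [-3.14, -0.0, 2.238]
force: [0.7, 0.6, -0.1]
gripper_width: 0.0007
gripper_force: 0.0
t 4.42 tcp [0.4424 0.3138 0.196 ] [-3.14   0.     2.235] F [-0.7 -0.2  0.6]
tool delta [-0.2562 -0.1656 -0.0037] turn -0.906
```

View pics/c3.png

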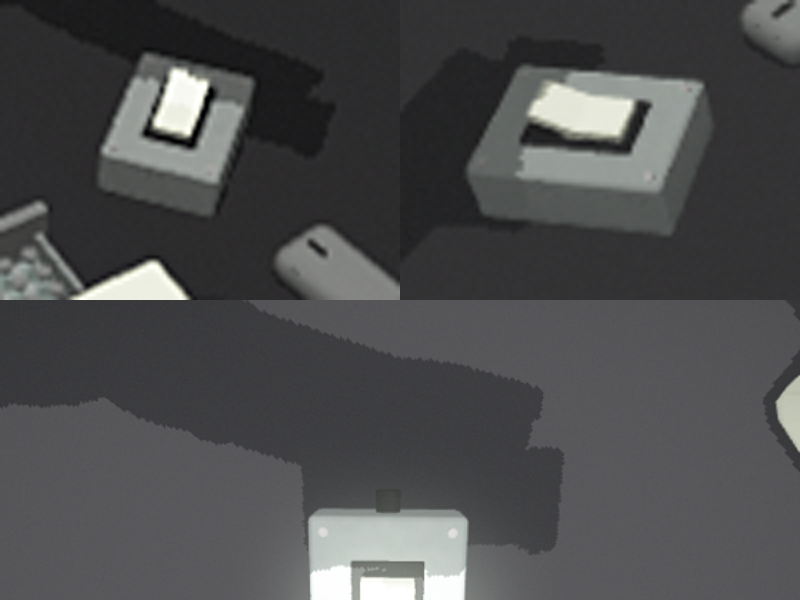

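The raised half now lies level and the opposite half stands up, so the rocker is on. I'll move to the drawer next.

Converted, -0.172 rad / 6.2832 = -0.0274.

```bash
python3 nudge.py '[{"jaw": 0,"tx": -0.051,"ty": -0.033},{"jaw": 0,"tx": -0.051,"ty": -0.033},{"jaw": 0,"tx": -0.051,"ty": -0.033},{"jaw": 0,"tx": -0.051,"ty": -0.033},{"jaw": 0,"tx": -0.052,"ty": -0.034}]'; python3 nudge.py '[{"jaw": 0,"spin": -0.0274},{"jaw": 0,"spin": -0.0274},{"jaw": 0,"spin": -0.0274},{"jaw": 0,"spin": -0.0274},{"jaw": 0,"spin": -0.0274},{"jaw": 0},{"jaw": 0}]';  python3 - <<'E'
from h import *
snap('w3');to([.49,.009,.07],np.pi-.046)
print('amber',plane('scene',(340,232),.115),plane('side',(291,148),.115),'clear',plane('scene',(287,255),.115),plane('side',(335,180),.115))
print('case front',plane('scene',[(243,232),(325,193)],.115),plane('side',[(238,160),(310,237)],.115))
E
```

```text
time_s: 5.05
tcp_pos: [0.4698, 0.0083, 0.1964]
tcp_rot: [3.142, 0.0, 2.235]
force: [0.4, 0.0, -0.1]
gripper_width: 0.0005
gripper_force: 0.0
time_s: 5.92
tcp_pos: [0.4697, 0.0105, 0.1963]
tcp_rot: [-3.141, -0.0, 3.093]
force: [-0.4, -0.7, 0.7]
gripper_width: 0.001
gripper_force: 0.0
t 5.97 tcp [0.4697 0.0107 0.1963] [-3.141 -0.     3.094] F [ 0.1 -0.2  0.3]
tool delta [-0.0204 -0.0007  0.1263] turn -0.002
amber [[0.75492412 0.0803546  0.115     ]] [[0.7473451  0.07383273 0.115     ]] clear [[ 0.73874483 -0.07552289  0.115     ]] [[ 0.7394271  -0.07650718  0.115     ]]
case front [[ 0.61742276 -0.13589881  0.115     ]
 [ 0.62569335  0.12594031  0.115     ]] [[ 0.62292908  0.13420859  0.115     ]
 [ 0.57454137 -0.1462288   0.115     ]]
```

View pics/w3.png

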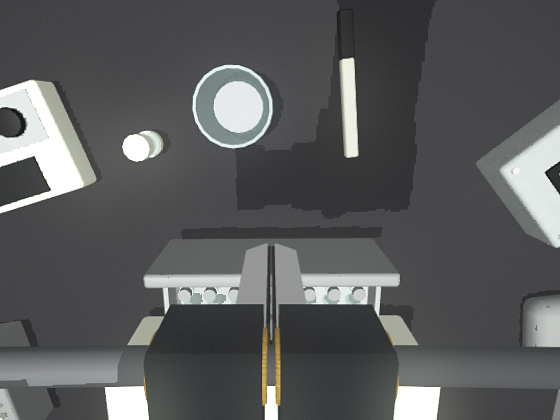

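The wrist view shows the plate's top outer edge from (146,276) to (399,275). The beaker rim is at (232,105), the marker at (348,100) and the vial at (142,146). The fingertips at (271,245) sit between the beaker and the plate.

Run:
```python
from h import *
p=wplane('w3',[(146,276),(399,275)],.11);print(p,np.linalg.norm(p[0]-p[1]),p.mean(0))
print('bottom',wplane('w3',[(176,240),(374,240)],.026))
print('beaker base',wplane('w3',[(238,106),(255,140)],.005),'rim',wplane('w3',[(232,146)],.06))
print('round',wplane('w3',[(10,122)],.04), 'marker',wplane('w3',[(350,156)],.01))
```

```text
[[ 0.51490391 -0.08820161  0.11      ]
 [ 0.5234263   0.10632535  0.11      ]] 0.1947135650228812 [0.5191651  0.00906187 0.11      ]
bottom [[ 0.51646816 -0.08593753  0.026     ]
 [ 0.52588495  0.10955676  0.026     ]]
beaker base [[ 0.39186305 -0.01734002  0.005     ]
 [ 0.42447118 -0.00308597  0.005     ]] rim [[ 0.42380183 -0.02001603  0.06      ]]
round [[ 0.39693296 -0.21106289  0.04      ]] marker [[0.44392033 0.08856741 0.01      ]]
```

```bash
python3 nudge.py '[{"jaw": 0,"tx": -0.015,"tz": 0.042},{"jaw": 0,"tz": 0.042},{"jaw": 0,"tz": 0.042},{"jaw": 0}]'; python3 nudge.py '[{"jaw": 0,"tx": -0.015},{"jaw": 0,"tx": -0.015},{"jaw": 0,"tx": -0.015},{"jaw": 0,"tx": -0.015},{"jaw": 0,"tx": -0.015}]'; python3 nudge.py '[{"jaw": 0,"tx": -0.01},{"jaw": 0,"tx": -0.01},{"jaw": 0}]'
```

```text
time_s: 6.48
tcp_pos: [0.4823, 0.0102, 0.0683]
tcp_rot: [-3.141, -0.006, 3.096]
force: [-0.2, 0.0, 0.1]
gripper_width: 0.0002
gripper_force: 0.0
time_s: 7.1
tcp_pos: [0.5588, 0.0072, 0.0721]
tcp_rot: [-3.141, -0.002, 3.096]
force: [-3.3, 0.9, -1.5]
gripper_width: 0.0002
gripper_force: 1.5
time_s: 7.48
tcp_pos: [0.5814, 0.006, 0.0712]
tcp_rot: [3.141, 0.003, 3.096]
force: [-0.2, 0.1, 0.2]
gripper_width: 0.0004
gripper_force: 0.0
```

```bash
python3 nudge.py '[{"jaw": 0,"tx": -0.005},{"jaw": 0,"tx": -0.005},{"jaw": 0}]'; python3 nudge.py '[{"jaw": 0,"tx": -0.005},{"jaw": 0}]';python3 nudge.py '[{"jaw": 0,"tx": -0.004},{"jaw": 0}]'
```

```text
time_s: 7.85
tcp_pos: [0.5866, 0.0057, 0.0701]
tcp_rot: [-3.141, -0.006, 3.097]
force: [-7.9, 0.9, 6.5]
gripper_width: 0.0004
gripper_force: 3.7
time_s: 8.1
tcp_pos: [0.5863, 0.0057, 0.0698]
tcp_rot: [-3.141, -0.017, 3.097]
force: [-17.6, 0.4, 14.2]
gripper_width: 0.0004
gripper_force: 8.5
time_s: 8.35
tcp_pos: [0.586, 0.0057, 0.0697]
tcp_rot: [-3.141, -0.024, 3.097]
force: [-24.2, 1.5, 21.2]
gripper_width: 0.0005
gripper_force: 12.6
```

The drawer stopped hard after about 74 mm of travel. I'll back off and check that it is home.

```bash
python3 nudge.py '[{"jaw": 0,"tx": 0.02},{"jaw": 0,"tx": 0.025},{"jaw": 0,"tx": 0.025},{"jaw": 0,"tx": 0.02,"tz": -0.04},{"jaw": 0,"tz": -0.05},{"jaw": 0,"tz": -0.04},{"jaw": 0}]'
python3 - <<'E'
from h import *
snap('w4');cv2.imwrite('pics/side4.png',r.get_image('side'));cv2.imwrite('pics/scene4.png',r.get_image('scene'))
cr=lambda I,x,y:cv2.resize(I[y:y+75,x:x+100],(400,300),interpolation=cv2.INTER_CUBIC)
cv2.imwrite('pics/c4.png',np.vstack([np.hstack([cr(load('scene4'),235,160),cr(load('side4'),225,165)]),cv2.resize(load('w4'),(800,600))[250:550]]))
to([.40,-.213,.2],np.pi+.266-np.pi)
E
```

```text
time_s: 9.22
tcp_pos: [0.5119, 0.0094, 0.2036]
tcp_rot: [3.141, 0.008, 3.097]
force: [0.2, 0.2, -0.4]
gripper_width: 0.0004
gripper_force: 0.0
t 9.38 tcp [0.5084 0.0092 0.1997] [-3.141e+00 -1.000e-03  3.097e+00] F [-0.  -0.1 -0. ]
tool delta [ 9.830e-02 -2.269e-01 -1.000e-04] turn 2.831
```

View pics/c4.png

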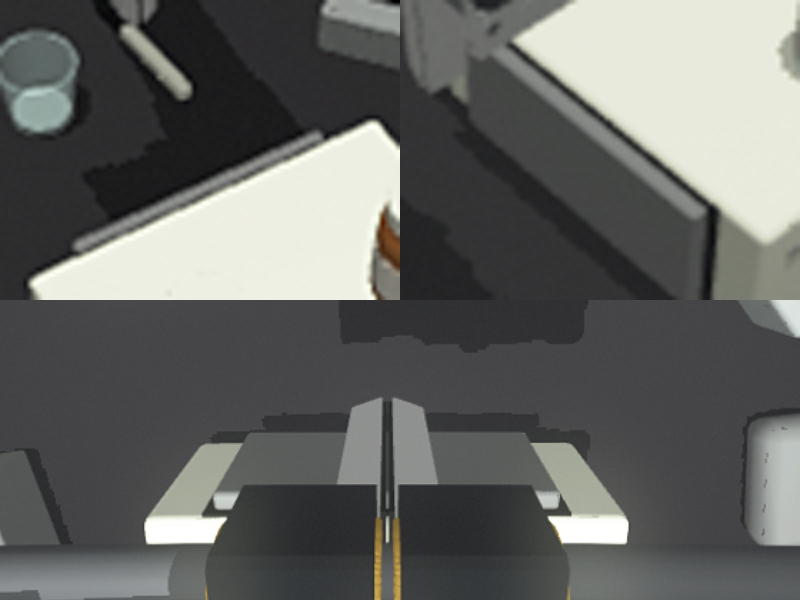

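Converted, -0.155 rad / 6.2832 = -0.0247.

```bash
python3 nudge.py '[{"jaw": 0,"tx": 0.025,"ty": -0.057},{"jaw": 0,"tx": 0.025,"ty": -0.057},{"jaw": 0,"tx": 0.025,"ty": -0.057},{"jaw": 0,"tx": 0.023,"ty": -0.056},{"jaw": 0,"spin": -0.0247},{"jaw": 0,"spin": -0.0247},{"jaw": 0},{"jaw": 0}]'
python3 - <<'E'
from h import *
a=wplane('w4',[(150.5,310)],.11);b=wplane('w4',[(103,327.6)],.115);n=np.array([np.cos(-.045),np.sin(-.045),0]);print('proud',(b-a)@n)
snap('w5');to([.40,-.213,.05],.266-np.pi)
E
```

```text
time_s: 10.38
tcp_pos: [0.4003, -0.2128, 0.1997]
tcp_rot: [3.141, -0.001, -2.879]
force: [0.8, 1.2, 1.0]
gripper_width: 0.0004
gripper_force: 0.0
proud [0.0126298]
t 10.43 tcp [ 0.4004 -0.2128  0.1999] [ 3.141e+00 -1.000e-03 -2.878e+00] F [ 0.6  0.7 -0.1]
tool delta [ 0.0003 -0.0002  0.1499] turn -0.003
```

View pics/w5.png

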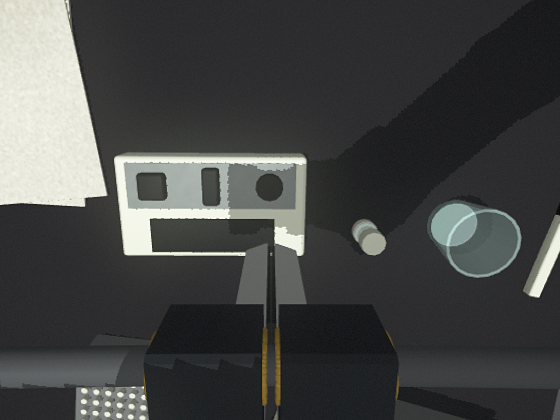

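The plate measures 13 mm proud of the case against an expected 14 mm, so the drawer is home. The round key is at (269,187) in the wrist view, with the oblong at (210,186) and the square at (151,186).

Run:
```python
from h import *
p=wplane('w5',[(269,187),(210,186),(151,186)],.04);print(p.round(4),np.linalg.norm(p[0]-p[1]))
t=p[0].copy();t[2]=.05;to(t)
```

```text
[[ 0.3962 -0.2157  0.04  ]
 [ 0.4095 -0.2685  0.04  ]
 [ 0.4236 -0.3208  0.04  ]] 0.05443939952520529
t 10.43 tcp [ 0.4004 -0.2128  0.1999] [ 3.141e+00 -1.000e-03 -2.878e+00] F [ 0.6  0.7 -0.1]
tool delta [ 0.0047 -0.0018  0.1499] turn None
```

```bash
python3 nudge.py '[{"jaw": 0,"tx": 0.003,"ty": -0.001,"tz": 0.05},{"jaw": 0,"tz": 0.05},{"jaw": 0,"tz": 0.045},{"jaw": 0}]'; python3 nudge.py '[{"jaw": 0,"tz": 0.006},{"jaw": 0,"tz": 0.004},{"jaw": 0,"tz": 0.004},{"jaw": 0,"tz": 0.002},{"jaw": 0}]'
```

```text
time_s: 10.92
tcp_pos: [0.3958, -0.2135, 0.053]
tcp_rot: [3.137, -0.006, -2.877]
force: [-0.0, -0.4, 1.4]
gripper_width: 0.0004
gripper_force: 0.0
time_s: 11.55
tcp_pos: [0.3984, -0.215, 0.0397]
tcp_rot: [-3.141, 0.001, -2.876]
force: [-0.2, 0.3, 2.1]
gripper_width: 0.0002
gripper_force: 0.8
```

```bash
python3 nudge.py '[{"jaw": 0,"tz": 0.004},{"jaw": 0,"tz": 0.003},{"jaw": 0},{"jaw": 0}]'
```

```text
time_s: 12.05
tcp_pos: [0.3984, -0.2151, 0.0339]
tcp_rot: [-3.14, 0.001, -2.876]
force: [-2.1, 0.9, 22.6]
gripper_width: 0.0009
gripper_force: 11.4
```

The key is fully down at z = 33.9 mm, with a hard stop at 22 N. I'll release it and retreat.

```bash
python3 nudge.py '[{"jaw": 0,"tz": -0.02},{"jaw": 0,"tz": -0.05},{"jaw": 0,"tz": -0.06},{"jaw": 0,"tz": -0.04},{"jaw": 0},{"jaw": 0},{"jaw": 0},{"jaw": 0}]'
python3 - <<'E'
from h import *
cv2.imwrite('pics/end.png',r.get_image('side'))
snap('w6')
E
```

```text
time_s: 13.05
tcp_pos: [0.3973, -0.2145, 0.2013]
tcp_rot: [3.14, -0.002, -2.876]
force: [0.3, -1.1, -0.3]
gripper_width: 0.0003
gripper_force: 0.0
```

View pics/end.png

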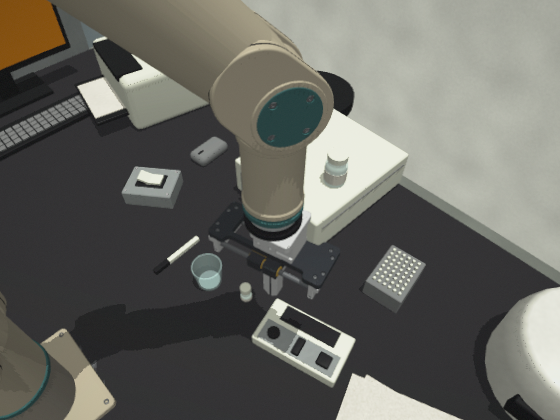

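The console, vial, beaker, marker, mouse and tip box are where they started. The rocker at (152,180) is on and the arm touches nothing.

```bash
python3 -c "
from plant import r
print(r.sign_off())"
```

```text
the job is handed in; nothing more can be done
None
```

I tipped the rocker on, pushed the drawer home, pressed the round key fully and released it, then handed the job in at about 13 s of robot time; sign-off returned no verdict.

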